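Lay a lopsided propeller hub bolt in the vee-blocks for its run-out check

TASK

Take the big hub bolt out of the wooden rack, lay it gently into the two vee-blocks on the granite plate with its head at the end away from the dial-indicator stand, then slide it along until the underside of the head butts against the vee-block. It is oily, and a balance slug hidden somewhere in its bore makes it lopsided: lift it just clear of its notches first, set it back and shift the grip towards the end that dips, and carry it over only when it hangs level. Leave the other things where they lie.

Things in the scene. Friction and masses are not known exactly. Their poses are not given: they have to be found in the camera images.
- hub_bolt: Big bright steel hub bolt: shank 25 mm across, 180 mm long; under the head a 43 mm washer face 3 mm thick, then a hex 46 mm over flats, 20 mm thick. Origin on its axis in the bearing face under the head; x runs to the threaded tip (y, z roll). 0.92 kg, oily (friction about 0.14: grip firmly), hollow, with a heavy unseen balance slug: it balances 45 to 109 mm from the bearing face, and a moderate grip elsewhere lets it swivel.
- bolt_tip (a point): Centre of the hub bolt's threaded end, 180 mm from the bearing face.
- rack: Fixed beech rack, base 165 x 200 x 8 mm, origin under its centre. Two cheeks across it, 14 mm thick, 42 mm high, at x = -63 and +65 mm, with 90 degree notches 20 mm deep at y = +50 and -50 mm. One pair (either) holds the hub bolt level, axis 40 mm above the table, along +x, head outside the -x cheek; shank free between cheeks from 19 to 133 mm. The other holds a slim dark bolt.
- plate: Fixed black granite plate 300 x 200 mm, top 40 mm above the table; origin under its centre, x along its length. On it two vee-blocks along the line y = +35 mm, and a dial-indicator stand 132 mm high (50 x 58 mm foot) at x = +112, y = -64 mm whose arm and dial reach along that y to x = -20 mm, from 39 mm above the granite up.
- seat (a point): Where the hub bolt's origin belongs: axis of the shank lying in both vees (48 mm above the granite, 88 mm above the table), in the outer (-x) face of vee-block vee_near_head; axes as the plate's. The shank points along +x from here; the head stands out towards -x over bare granite.
- vee_near_head: Fixed steel vee-block at the plate's end away from the indicator stand: 18 mm thick along the plate's x, 60 mm wide, 50 mm high, with a 90 degree vee 20 mm deep along x. Origin under its centre, on the granite. The head goes against its outer (-x) face.
- vee_far: The matching vee-block, 131 mm farther along +x (113 mm clear between the blocks).
- slim_bolt: Bystander: the slimmer dark bolt in the rack; origin on its axis under the head.
- micrometer: Bystander: micrometer, about 125 mm long, lying on the granite behind the vee-blocks (y about -70 to -35 mm of the plate).
- crush_washer0: Bystander: copper washer, 49 mm across, 4 mm thick, on the table.
- crush_washer1: Bystander: a second such washer.
- thread_checker: Bystander: red anodized thread checker block 150 x 58 x 14 mm.
- tarnished_bolt: Bystander: tarnished bolt 112 mm long on the table.
- ring_gauge: Bystander: steel ring gauge 68 mm across, 18 mm thick.
There are look-alikes about, which are no part of the job. Leave any orange or turquoise look-alike of the hub_bolt alone.

How it is judged:
By the outcome, as a careful person would: the job done as asked, in the order asked, and still so for the second after the job is handed in, with the robot touching nothing.
It also fails if it takes over 70 s, if anything falls off the work surface, if the arm or the gripper's body presses on something with over 40 N, if the wrist force passes 120 N, or if a joint passes its speed limit or range.

ROBOT

A 7-joint arm with a two-finger parallel gripper is mounted at the origin on the work surface. World frame = base frame: x ahead of the robot, y to its left, z up, the work surface at z = 0. Lengths are in m, angles in degrees, forces in N, time in s.
With the tool pointing down it reaches from about 0.4 to 0.85 m from the base axis. Payload 4.5 kg.
Tool frame: the origin (TCP) lies between the finger pads; the fingertips stand 25 mm ahead of it and the grasp point (between the pads) lies 6 mm ahead of it; z points along the fingers, y is the direction in which the jaws open and shut (so a half turn about z gives the same grasp; the last joint's range is limited). The gripper opens to 85 mm and grips with 20 to 120 N. Pads are 22 mm wide; open, the fingers measure 114 mm over their backs; the gripper's body (76 mm by 85 mm) begins 54 mm behind the grasp point. The pads swing forward as they close: fully open they stand 13 mm farther back than shut.
Start: joints at [-73.923, 39.483, -11.15, 89.685, 9.013, 51.709, -12.324], TCP at [0.153, 0.606, 0.256] pointing down, gripper open.
Joint ranges: [-172.22, 172.22], [-26.19, 119.32], [-84.43, 86.54], [7.71, 146.69], [-57.33, 237.33], [2.42, 119.75], [-152.13, 152.13]. Speed limits (degrees/s): [147.25, 147.25, 180, 180, 180, 180, 180].

INTERFACE

Orientations are given as [roll, pitch, yaw] about the fixed x, y, z axes, in that order (R = Rz(yaw) Ry(pitch) Rx(roll)).
In Python, from rig import manip, snapshot, camera_model gives the robot as it stands.
- The arm moves only by the shell command python3 -m handwheel 'ROWS' [FORCE]. ROWS is JSON, one flat list of numbers, 7 for each row, row after row: the shift along the tool's x, y, z in mm, then the turn, a rotation vector about the tool's x, y, z in degrees, then the closure, from -1 (fully open) to 1 (shut). In form: [dx, dy, dz, rx, ry, rz, claw, dx, dy, dz, rx, ry, rz, claw, ...]. A call has 1 to 10 rows; each row shifts and turns the commanded pose from where the row before left it, along the tool's axes as they then stand; what a row does not reach is not made up. A row lasts 1/10 s, in which the tool goes at most 50 mm and 8.59 degrees, less where a joint would pass 70% of its speed; a pose out of reach is approached as far as the arm can. A call with a gripper value outside its range is refused whole. The fingers move at their own pace and stop on an object; FORCE is the grip in N (left out, the last holds). Time passes only in rows, so rows that do not move let the fingers close. It gives the time, the measured TCP pose, the force and the opening at its end, in the units of the state.
- manip.get_state(): the state, without advancing time (a new reading comes with each control period).
- snapshot(name): name is "scene" or "top" or "wrist"; returns (picture, depth): 384x512x3 uint8, red, green, blue; 384x512 float32, m along the optical axis (not along the pixel's ray), 0 where there is no reading.
- camera_model(name): a dict with "fx", "fy", "cx", "cy" (pixels), "dist" ([k1, k2, p1, p2, k3] as OpenCV has them; the pictures are not rectified), "origin" and "attitude" of the camera in the world. Camera axes: x right, y down, z forward; pixel columns grow to the right and rows downward; lengths in m; the calibration is good to about 2 mm. A picture is of the moment at which its call begins: read the wrist's pose just before it. camera_model takes no time and is no camera call; for the wrist camera it gives the pose at the moment of the call.
- manip.sign_off(): hands the job in, once; it reports no verdict.
The state is a dict: "t": time; "joints": joint angles; "joint_vel": joint speeds; "joint_torque": joint torques, N m; "position": TCP position; "eef_rot": TCP orientation; "force": force on the tool from outside, world axes, zero at the start; "wrist_torque": the same for the moment, N m; "grip_width": finger opening in m.
Only numpy, scipy, OpenCV 4.12 (cv2) and the standard library are available. Lean on these libraries where they do the work, as an engineer would, in place of code of your own. Each camera call takes 0.05 s, during which the arm holds its last target. There are 200 camera calls.

## Working session

There is one attempt and no reset: what is moved stays moved. The work goes in short steps, Python scripts to look and compute and a shell command to move; the robot and the scene stay as the last step left them, time stands still between calls to the robot, and variables do not carry over. Pictures are saved under pics/ and viewed, about 8 in all and at most 12, crops included, and the job is handed in when it is done.

```bash
ls; mkdir -p pics; python3 - <<'E'
from rig import manip, snapshot, camera_model
import cv2,numpy as np
s=manip.get_state();print(s)
for n in("scene","top"):
    im,d=snapshot(n);np.savez(f"pics/{n}0.npz",im=im,d=d);cv2.imwrite(f"pics/{n}0.png",im[...,::-1]);print(camera_model(n))
E
```

```text
pics
{'t': 0.0, 'joints': array([-73.92288537,  39.53307089, -11.14557312,  89.74726969,
         9.01110578,  51.71020866, -12.32346398]), 'joint_vel': array([-0.00906676, -0.02079306, -0.02504612, -0.02485982,  0.00186155,
       -0.01110283, -0.01491788]), 'joint_torque': array([ 4.73784348e-04, -5.39608526e+01, -1.26628283e+00, -1.58540654e+01,
        9.14634409e-03,  9.31194430e-03,  9.19783332e-06]), 'position': array([0.15256956, 0.60544259, 0.25547441]), 'eef_rot': array([-1.79891427e+02,  6.48909359e-03,  1.65865105e+02]), 'force': array([-0.54854025, -0.32154992,  0.01730146]), 'wrist_torque': array([ 0.01840407,  0.00561786, -0.01771265]), 'grip_width': 0.085861131112232}
{'fx': 395.5013954945646, 'fy': 395.5013954945646, 'cx': 253.10599287673716, 'cy': 190.36453711241353, 'dist': array([-0.06230266,  0.        ,  0.        ,  0.        ,  0.        ]), 'origin': array([ 1.38337147, -0.62747407,  1.14581045]), 'attitude': array([-136.48120404,   -0.34328641,   58.50385672])}
{'fx': 374.6414202711902, 'fy': 374.6414202711902, 'cx': 259.34110584130786, 'cy': 189.6029887462942, 'dist': array([-0.05197969,  0.        ,  0.        ,  0.        ,  0.        ]), 'origin': array([ 0.39447741, -0.11127635,  1.20951259]), 'attitude': array([-173.85971761,   -0.60321532,  -89.17987744])}
```

View pics/top0.png

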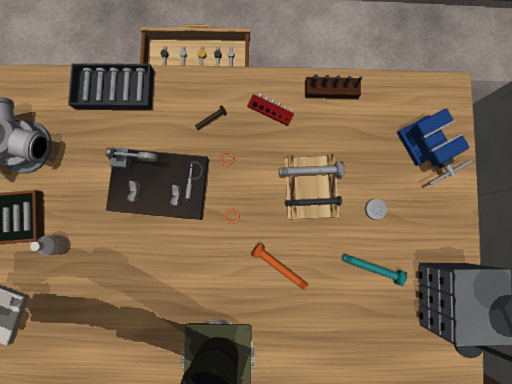

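View pics/scene0.png

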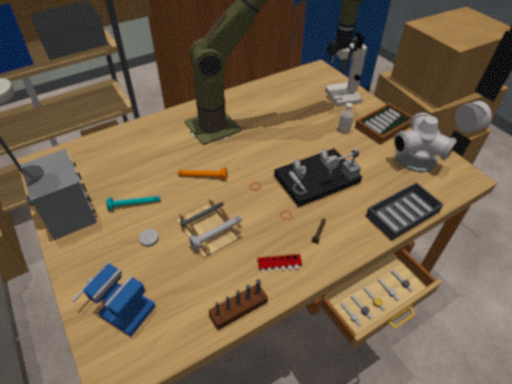

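The top view shows the hub bolt in the rack from its tip at about (280,170) to its head at (340,170). The plate spans (107–208, 150–218), with the stand at (120,155) and the vees at (133,190) and (175,195). Next I'll measure these from the depth.

```bash
cat > h.py <<'E'
import numpy as np,cv2
from scipy.spatial.transform import Rotation as R
from rig import manip,snapshot,camera_model
def cloud(n,im=None,d=None,c=None):
    if c is None: c=camera_model(n)
    if d is None: im,d=snapshot(n)
    K=np.array([[c['fx'],0,c['cx']],[0,c['fy'],c['cy']],[0,0,1]])
    v,u=np.mgrid[:384,:512]
    p=cv2.undistortPoints(np.stack([u.ravel(),v.ravel()],1).astype(np.float64)[:,None],K,c['dist'])[:,0]
    P=np.c_[p,np.ones(len(p))]*d.ravel()[:,None]
    W=P@R.from_euler('xyz',c['attitude'],degrees=True).as_matrix().T+c['origin']
    W[d.ravel()==0]=np.nan
    return im,W.reshape(384,512,3)
E
python3 - <<'E'
from h import *
for n in("top","scene"):
    z=np.load(f"pics/{n}0.npz");im,W=cloud(n,z['im'],z['d'])
    np.save(f"pics/{n}W.npy",W)
    if n=="top":
        for u,v in [(310,170),(285,170),(340,170),(315,202),(133,190),(175,195),(160,205),(120,155),(240,250)]:print(u,v,W[v,u].round(4))
        A=W[155:185,270:350].reshape(-1,3)
        X,Y=np.nanmedian(W[170,310,0]),W[170,310,1]
    A=W.reshape(-1,3);A=A[~np.isnan(A).any(1)]
    B=A[(abs(A[:,0]-X)<.05)&(abs(A[:,1]-Y)<.16)&(A[:,2]>.045)&(A[:,2]<.08)]
    print(n,len(B),B.min(0).round(4),B.max(0).round(4))
    S=B[(B[:,2]<.056)&(abs(B[:,1]-Y)<.07)]; 
    if len(S)>5:print('shank fit x=a*y+b',np.polyfit(S[:,1],S[:,0],1),np.sort(S[:,2])[-5:])
    # vee blocks
    V=A[(abs(A[:,0]-W[190,133,0])<.3)&(A[:,1]>.05)&(A[:,1]<.4)&(A[:,2]>.08)&(A[:,2]<.096)]
    print('vee tops',len(V)); print(V.round(3)[::max(1,len(V)//40)])
E
```

```text
310 170 [ 0.5836 -0.2797  0.0507]
285 170 [ 0.582  -0.201   0.0524]
340 170 [ 0.5839 -0.3726  0.0587]
315 202 [ 0.4838 -0.2964  0.0437]
133 190 [0.5095 0.2642 0.0749]
175 195 [0.4965 0.1355 0.0718]
160 205 [0.4672 0.1883 0.04  ]
120 155 [0.6139 0.3036 0.0933]
240 250 [ 0.3299 -0.0632  0.0021]
top 519 [ 0.541  -0.3864  0.045 ] [ 0.6281 -0.1824  0.0714]
shank fit x=a*y+b [-0.06462912  0.56673912] [0.05548708 0.05550438 0.05553536 0.05581027 0.05589772]
vee tops 431
[[0.639 0.331 0.09 ]
 [0.636 0.322 0.089]
 [0.636 0.29  0.092]
 [0.633 0.296 0.091]
 [0.631 0.304 0.087]
 [0.626 0.307 0.096]
 [0.625 0.285 0.087]
 [0.611 0.303 0.094]
 [0.608 0.326 0.09 ]
 [0.604 0.334 0.093]
 [0.605 0.303 0.093]
 [0.602 0.333 0.088]
 [0.602 0.3   0.092]
 [0.599 0.326 0.089]
 [0.599 0.294 0.091]
 [0.595 0.317 0.095]
 [0.597 0.289 0.087]
 [0.593 0.313 0.089]
 [0.595 0.285 0.081]
 [0.589 0.305 0.093]
 [0.586 0.33  0.093]
 [0.587 0.299 0.092]
 [0.584 0.322 0.088]
 [0.584 0.29  0.091]
 [0.581 0.29  0.09 ]
 [0.532 0.268 0.094]
 [0.529 0.26  0.091]
 [0.527 0.253 0.083]
 [0.525 0.135 0.095]
 [0.521 0.255 0.086]
 [
[... 881 characters left out ...]
0.086]
 [0.499 0.266 0.084]
 [0.501 0.27  0.083]
 [0.495 0.254 0.081]
 [0.498 0.257 0.082]
 [0.5   0.261 0.082]
 [0.502 0.265 0.081]
 [0.502 0.254 0.081]
 [0.473 0.139 0.089]
 [0.472 0.145 0.086]
 [0.476 0.147 0.088]
 [0.471 0.131 0.086]
 [0.474 0.133 0.087]
 [0.481 0.132 0.094]
 [0.481 0.137 0.091]
 [0.482 0.142 0.09 ]
 [0.482 0.147 0.088]
 [0.474 0.129 0.084]
 [0.48  0.129 0.089]
 [0.484 0.13  0.091]
 [0.486 0.134 0.091]
 [0.484 0.141 0.086]
 [0.482 0.147 0.082]
 [0.482 0.128 0.086]
 [0.482 0.132 0.084]
 [0.486 0.14  0.083]
 [0.489 0.142 0.084]
 [0.488 0.128 0.085]
 [0.488 0.138 0.08 ]
 [0.489 0.128 0.081]
 [0.495 0.128 0.085]
 [0.495 0.133 0.082]
 [0.497 0.137 0.082]
 [0.496 0.128 0.08 ]]
```

```bash
python3 -m handwheel '[0,0,-8,0,0,8,-1, 0,0,-8,0,0,8,-1, 0,0,-8,0,0,8,-1, 0,0,-8,0,0,8,-1, 0,0,-8,0,0,8,-1, 0,0,-8,0,0,8,-1, 0,0,-8,0,0,8,-1, 0,0,-8,0,0,8,-1, 0,0,-8,0,0,8,-1]'; python3 -m handwheel '[-33,21,0,0,0,0,-1, -33,21,0,0,0,0,-1, -33,21,0,0,0,0,-1, -33,21,0,0,0,0,-1, -33,21,0,0,0,0,-1, -33,21,0,0,0,0,-1, -33,21,0,0,0,0,-1, -33,21,0,0,0,0,-1, -33,21,0,0,0,0,-1, -33,21,0,0,0,0,-1]';python3 -m handwheel '[-33,21,0,0,0,0,-1, -33,21,0,0,0,0,-1, -33,21,0,0,0,0,-1, -33,21,0,0,0,0,-1,  -33,21,0,0,0,0,-1, 0,0,0,0,0,0,-1, 0,0,0,0,0,0,-1]'
python3 - <<'E'
from h import *
s=manip.get_state();print(s['t'],s['position'],s['eef_rot'],s['force'],s['wrist_torque'])
c=camera_model('wrist');print(c)
im,d=snapshot('wrist');np.savez('pics/w1.npz',im=im,d=d,o=c['origin'],a=c['attitude']);cv2.imwrite('pics/w1.png',im[...,::-1])
E
```

```text
t: 1.0
position: [0.1525, 0.6057, 0.3281]
eef_rot: [-180.0, 0.1, 93.5]
force: [-0.6, 0.5, 0.2]
grip_width: 0.0854
t: 2.0
position: [0.3849, 0.2895, 0.3281]
eef_rot: [-180.0, 0.0, 93.9]
force: [0.9, 0.3, -0.5]
grip_width: 0.0852
t: 2.7
position: [0.5003, 0.1326, 0.3279]
eef_rot: [-179.9, 0.0, 93.7]
force: [0.6, 0.5, 0.5]
grip_width: 0.0855
2.7 [0.50025156 0.13260093 0.32788919] [-1.79943554e+02  1.96614560e-03  9.37219894e+01] [0.57965585 0.51730426 0.45306863] [ 0.02992695  0.03257243 -0.02408387]
{'fx': 289.70854111475137, 'fy': 289.70854111475137, 'cx': 255.5347131189153, 'cy': 193.71955791715402, 'dist': array([-0.0378492,  0.       ,  0.       ,  0.       ,  0.       ]), 'origin': array([0.49675179, 0.20163453, 0.44499509]), 'attitude': array([1.64012263e+02, 6.77100763e-02, 3.74180280e+00])}
```

View pics/w1.png

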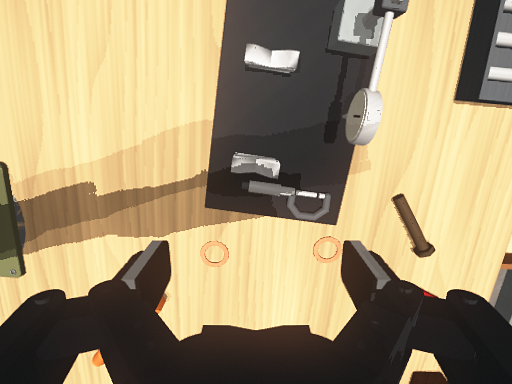

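The wrist view shows the far vee at (272,58), the near vee at (256,163), the micrometer from (245,187) to (330,205), and the plate's near edge at about v=215. I'll compute plate, vee and micrometer positions from this depth.

```bash
python3 - <<'E'
from h import *
z=np.load('pics/w1.npz');c=camera_model('wrist');c['origin']=z['o'];c['attitude']=z['a']
im,W=cloud('wrist',z['im'],z['d'],c)
for u,v in [(250,187),(290,193),(330,205),(310,215),(215,205),(335,220),(255,163),(272,58)]:print(u,v,W[v,u].round(4))
def rect(P,nm):
    r=cv2.minAreaRect((P[:,:2]*1000).astype(np.float32));print(nm,len(P),np.array(r[0]).round(1),np.array(r[1]).round(1),round(r[2],2))
for name,W in(('wrist',W),('top',np.load('pics/topW.npy'))):
    print(name)
    A=W.reshape(-1,3);A=A[~np.isnan(A).any(1)]
    g=A[(A[:,2]>.036)&(A[:,2]<.044)&(A[:,0]>.4)&(A[:,0]<.67)&(A[:,1]>.03)&(A[:,1]<.37)];rect(g,'plate')
    for lo,hi,nm in((.1,.2,'near'),(.22,.31,'far')):
        V=A[(A[:,0]>.45)&(A[:,0]<.54)&(A[:,1]>lo)&(A[:,1]<hi)&(A[:,2]>.062)&(A[:,2]<.1)];rect(V,nm)
        y=(V[:,1]*1000);print('  y pct',np.percentile(y,[1,5,50,95,99]).round(1),'z',np.percentile(V[:,2],[1,50,98]).round(4))
        L=V[(V[:,2]>.07)&(V[:,2]<.088)]
        # V faces: |x-xc| vs z ; xc from lowest
        xs=L[:,0];print('  x pct',np.percentile(V[:,0]*1e3,[1,50,99]).round(1), 'apex x',V[V[:,2]<np.percentile(V[:,2],10),0].mean().round(4))
E
```

```text
250 187 [0.4953 0.0999 0.0575]
290 193 [0.5519 0.0939 0.0534]
330 205 [0.6148 0.0755 0.0391]
310 215 [0.5844 0.0621 0.0508]
215 205 [0.4454 0.0646 0.0399]
335 220 [0.6253 0.0527 0.0398]
255 163 [0.4999 0.1358 0.0689]
272 58 [0.5119 0.264  0.0712]
wrist
plate 25640 [540.2 198.6] [294.7 200.8] 85.66
near 785 [500.  133.4] [18.4 60. ] 85.6
  y pct [123.5 125.3 135.  143.7 144.4] z [0.0651 0.0831 0.0906]
  x pct [471.  500.2 529.6] apex x 0.5003
far 990 [510.4 263.6] [17.8 60.3] 85.54
  y pct [252.8 253.8 262.3 271.7 273.5] z [0.064  0.083  0.0905]
  x pct [480.7 510.4 539.2] apex x 0.5102
top
plate 4384 [537.5 202.9] [301.3 201.6] 85.48
near 153 [496.2 135.1] [19.5 59.4] 85.88
  y pct [123.8 124.7 133.  143.6 145.1] z [0.0638 0.0834 0.0948]
  x pct [466.8 496.9 525.1] apex x 0.4909
far 167 [506.8 263.9] [19.6 60.3] 85.94
  y pct [252.8 253.2 260.3 272.4 273.8] z [0.0632 0.0821 0.0942]
  x pct [476.7 507.1 535.7] apex x 0.5075
```

```bash
python3 - <<'E'
from h import *
z=np.load('pics/w1.npz');c=camera_model('wrist');c['origin']=z['o'];c['attitude']=z['a']
im,W=cloud('wrist',z['im'],z['d'],c)
a=np.radians(85.6);ex=np.array([np.cos(a),np.sin(a)]);ey=np.array([-np.sin(a),np.cos(a)])
o=np.array([.5000,.1334])-ey*.035+ex*.068
for nm,W in(('wrist',W),('top',np.load('pics/topW.npy')),('scene',np.load('pics/sceneW.npy'))):
    A=W.reshape(-1,3);A=A[~np.isnan(A).any(1)]
    px=(A[:,:2]-o)@ex*1e3;py=(A[:,:2]-o)@ey*1e3
    m=(px>-150)&(px<-80)&(py>-100)&(py<100)&(A[:,2]>.044)
    print(nm,m.sum())
    for lo in range(-90,60,10):
        k=m&(py>=lo)&(py<lo+10)
        if k.sum():print(lo,k.sum(),'px',px[k].min().round(1),px[k].max().round(1),'z',np.percentile(A[k,2],[50,95,100]).round(4))
print('origin',o)
cr=im[140:240,190:350];cv2.imwrite('pics/w1c.png',cv2.resize(cr,None,fx=5,fy=5,interpolation=cv2.INTER_CUBIC)[...,::-1])
E
```

```text
wrist 3112
-90 1 px -118.9 -118.9 z [0.0486 0.0486 0.0486]
-80 137 px -132.7 -96.7 z [0.0511 0.0528 0.0537]
-70 118 px -140.4 -97.6 z [0.0497 0.0518 0.0522]
-60 79 px -140.7 -98.5 z [0.0497 0.0513 0.0517]
-50 83 px -140.5 -98.6 z [0.0498 0.0513 0.0515]
-40 94 px -140.4 -98.5 z [0.0503 0.0516 0.052 ]
-30 147 px -134.5 -95.9 z [0.0516 0.0534 0.0543]
-20 80 px -124.9 -95.9 z [0.0521 0.0547 0.0549]
-10 70 px -109.4 -93.9 z [0.0536 0.0563 0.0567]
0 83 px -109.2 -93.9 z [0.0545 0.0565 0.057 ]
10 84 px -109.6 -93.5 z [0.0545 0.0564 0.0577]
20 82 px -109.5 -93.7 z [0.0547 0.0567 0.0571]
30 79 px -109.0 -94.0 z [0.0549 0.057  0.0581]
40 48 px -106.4 -97.1 z [0.0522 0.0536 0.0548]
top 342
-90 6 px -141.2 -87.0 z [0.0443 0.0477 0.0485]
-80 26 px -136.4 -83.0 z [0.0513 0.0538 0.0546]
-70 36 px -138.5 -86.4 z [0.0513 0.0546 0.0589]
-60 18 px -141.6 -97.9 z [0.0503 0.0529 0.0545]
-50 21 px -140.3 -99.8 z [0.0521 0.0572 0.0578]
-40 22 px -140.6 -96.0 z [0.0502 0.0531 0.0536]
-30 35 px -145.1 -85.1 z [0.0499 0.058  0.0602]
-20 27 px -139.7 -96.0 z [0.0523 0.0557 0.0563]
-10 19 px -143.3 -87.3 z [0.0
[... 344 characters left out ...]
0533 0.0537]
-80 19 px -132.9 -98.3 z [0.0486 0.0534 0.0544]
-70 13 px -138.9 -96.5 z [0.0491 0.0532 0.0533]
-60 13 px -140.8 -98.6 z [0.0474 0.0541 0.0544]
-50 8 px -139.5 -98.5 z [0.0494 0.0538 0.0545]
-40 11 px -135.9 -97.6 z [0.0491 0.0528 0.055 ]
-30 18 px -129.8 -96.8 z [0.0509 0.0534 0.0535]
-20 10 px -146.4 -95.6 z [0.0504 0.0541 0.0548]
-10 8 px -107.1 -95.3 z [0.0504 0.0597 0.062 ]
0 9 px -107.5 -95.3 z [0.0529 0.0586 0.0592]
10 7 px -109.0 -91.4 z [0.0508 0.0553 0.0558]
20 11 px -108.0 -96.3 z [0.0544 0.0569 0.0575]
30 5 px -107.6 -95.8 z [0.0529 0.0587 0.0601]
40 5 px -135.1 -98.7 z [0.0511 0.0521 0.0523]
50 1 px -80.9 -80.9 z [0.0445 0.0445 0.0445]
origin [0.54011374 0.19851442]
```

View pics/w1c.png

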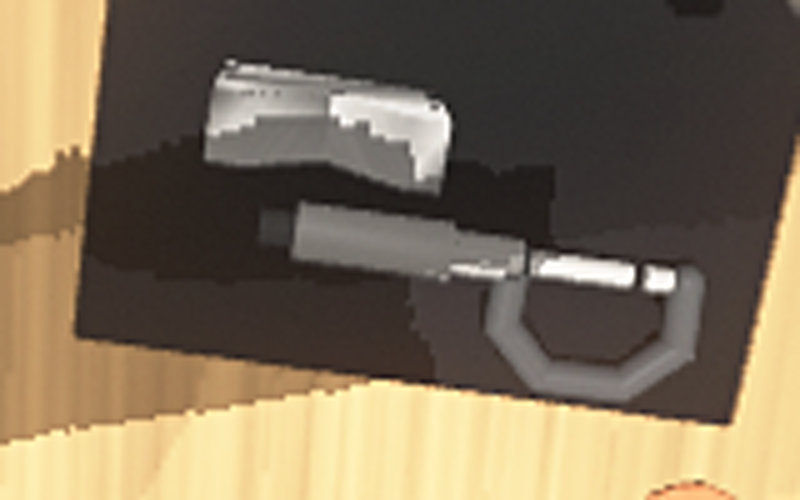

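The crop shows the micrometer thimble at about crop (290–525, 240), just outside the near vee. Its top is near 57 mm, and the seated head's lowest point is at least 61 mm, so the head clears it if the bolt stays level. Now to the rack.

```bash
python3 -m handwheel '[-39,4.5,5,0,0,0,-1, -39,4.5,5,0,0,0,-1, -39,4.5,5,0,0,0,-1, -39,4.5,5,0,0,0,-1, -39,4.5,5,0,0,0,-1, -39,4.5,5,0,0,0,-1, -39,4.5,5,0,0,0,-1, -39,4.5,5,0,0,0,-1, -39,4.5,5,0,0,0,-1, -39,4.5,5,0,0,0,-1]';python3 -m handwheel '[-39,4.5,5,0,0,0,-1, -39,4.5,5,0,0,0,-1, 0,0,0,0,0,0,-1, 0,0,0,0,0,0,-1]'
cat > bolt.py <<'E'
from h import *
s=manip.get_state();c=camera_model('wrist');im,W=cloud('wrist',c=c)
cv2.imwrite('pics/w2.png',im[...,::-1])
A=W.reshape(-1,3);A=A[~np.isnan(A).any(1)]
def reg(lo,hi):return A[(abs(A[:,0]-.585)<.04)&(A[:,1]>-.41)&(A[:,1]<-.16)&(A[:,2]>lo)&(A[:,2]<hi)]
B=reg(.046,.075);d=np.array([-.07,.9975])
S=B[B[:,2]<.0545]
for _ in range(3):
    S=S[S[:,1]>-.355]; p=np.polyfit(S[:,1],S[:,0],1); S=S[abs(S[:,0]-np.polyval(p,S[:,1]))<.011]
e=np.array([p[0],1])/np.hypot(p[0],1)
t=B[:,:2]@e; print('pos',s['position'],s['eef_rot'],'fit',p,'yaw',np.degrees(np.arctan2(e[1],e[0])),'ends y',B[:,1].min(),B[:,1].max(),len(S),'z',np.percentile(S[:,2],[50,98]))
H=B[B[:,2]>.058];print('head y',np.percentile(H[:,1],[1,50,99]) if len(H) else None)
E
python3 bolt.py
```

```text
t: 3.75
position: [0.5722, -0.2516, 0.2779]
eef_rot: [-180.0, -0.1, 94.1]
force: [-0.1, -0.0, 0.0]
grip_width: 0.0854
t: 4.15
position: [0.5859, -0.3285, 0.2675]
eef_rot: [-180.0, -0.1, 93.9]
force: [1.0, 1.9, 0.1]
grip_width: 0.0852
pos [ 0.58591146 -0.32852905  0.26745563] [-1.79956560e+02 -1.09151102e-01  9.39025008e+01] fit [-0.06020794  0.57207846] yaw 93.44550140181056 ends y -0.38756842563423294 -0.18433665853937145 2730 z [0.05020834 0.05252009]
head y [-0.38541435 -0.37401092 -0.36365247]
```

View pics/w2.png

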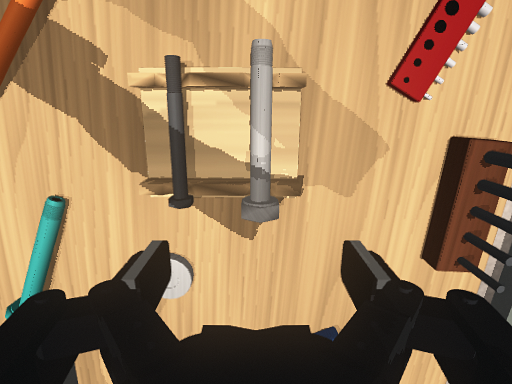

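The view shows the hub bolt, tip at (262,45) and head at (260,210), with the slim bolt at (175,130). Descending to grip at 77 mm.

```bash
python3 -m handwheel '[20.5,3,0,0,0,0.5,-1, 20.5,3.3,0,0,0,0,-1, 0,0,30,0,0,0,-1, 0,0,30,0,0,0,-1, 0,0,30,0,0,0,-1, 0,0,30,0,0,0,-1, 0,0,30,0,0,0,-1, 0,0,25,0,0,0,-1, 0,0,20,0,0,0,-1, 0,0,0,0,0,0,-1]'; python3 -m handwheel '[0,0,15,0,0,0,-1, 0,0,10,0,0,0,-1, 0,0,1.5,0,0,0,-1, 0,0,0,0,0,0,1, 0,0,0,0,0,0,1, 0,0,0,0,0,0,1, 0,0,0,0,0,0,1, 0,0,0,0,0,0,1, 0,0,0,0,0,0,1]' 110
python3 -c "
from rig import manip;s=manip.get_state();print(s['position'],s['force'],s['wrist_torque'])"
```

```text
t: 5.2
position: [0.5883, -0.2842, 0.0708]
eef_rot: [-179.7, -0.3, 93.6]
force: [-0.5, 0.4, 0.6]
grip_width: 0.0854
t: 6.1
position: [0.5889, -0.2888, 0.0475]
eef_rot: [-180.0, -0.0, 93.4]
force: [-2.5, 0.7, 4.8]
grip_width: 0.0224
[ 0.58888189 -0.28878505  0.04751254] [-2.54138226  0.71793891  4.79170214] [ 0.13043144  0.44306677 -0.00661599]
```

```bash
python3 -m handwheel '[0,0,-3,0,0,0,1, 0,0,-3,0,0,0,1, 0,0,-3,0,0,0,1, 0,0,0,0,0,0,1, 0,0,0,0,0,0,1, 0,0,0,0,0,0,1, 0,0,0,0,0,0,1]' 110
python3 - <<'E'
from h import *
s=manip.get_state();print(s['position'],s['force'],s['wrist_torque'])
for i in range(4):
    im,d=snapshot('wrist');s=manip.get_state();print(s['force'].round(2),s['wrist_torque'].round(3))
cv2.imwrite('pics/w3.png',im[...,::-1])
E
python3 -m handwheel '[0,0,0,0,0,0,1]'
```

```text
t: 6.8
position: [0.5892, -0.2885, 0.0555]
eef_rot: [-180.0, -0.0, 93.4]
force: [-0.1, 0.3, -8.8]
grip_width: 0.0217
[ 0.58922863 -0.28848382  0.05552918] [-0.06081069  0.29232943 -8.83954892] [-0.18168383  0.0282467  -0.05052289]
[ 0.54  0.59 -8.73] [-0.14  -0.006  0.016]
[-0.54 -0.61 -9.36] [-0.267 -0.042 -0.073]
[-0.65  0.22 -9.09] [-0.218 -0.064 -0.037]
[ 0.17 -0.97 -9.19] [-0.167 -0.033  0.019]
t: 7.1
position: [0.5894, -0.2886, 0.0558]
eef_rot: [180.0, -0.0, 93.4]
force: [-0.2, 0.3, -8.5]
grip_width: 0.0225
```

View pics/w3.png

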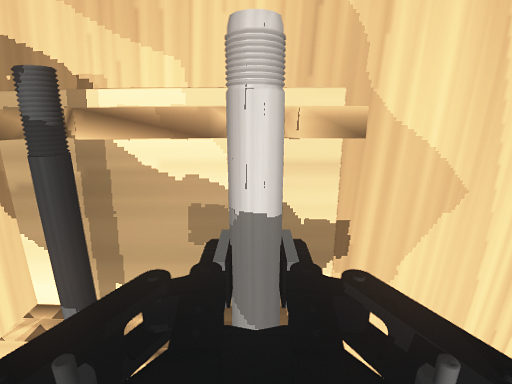

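The full weight (9 N) is held, and the moment puts the balance point about 21–23 mm towards the tip. I'll check the tilt from depth before setting it back.

```bash
cat > tilt.py <<'E'
from h import *
s=manip.get_state();c=camera_model('wrist');im,W=cloud('wrist',c=c)
cv2.imwrite('pics/tilt.png',im[...,::-1])
A=W[100:230,225:290].reshape(-1,3);A=A[~np.isnan(A).any(1)]
T=s['position'];x=R.from_euler('xyz',s['eef_rot'],degrees=True).as_matrix()[:,0]
t=(A-T)@x;m=(abs(A[:,2]-T[2])<.03);A=A[m];t=t[m]
# top ridge: max z per bin
b=np.arange(.02,.075,.005);zz=[];tt=[]
for l in b:
    k=(t>=l)&(t<l+.005)
    if k.sum()>10: zz.append(np.percentile(A[k,2],95));tt.append(l+.0025)
p=np.polyfit(tt,zz,1);print('tip-up tilt deg',np.degrees(np.arctan(p[0])).round(2),'ridge z at TCP',p[1].round(4),'TCP',T.round(4),np.round(zz,4))
xy=np.polyfit(A[:,1],A[:,0],1);print('axis x at TCP y',np.polyval(xy,T[1]).round(4),'end t max',t.max().round(4))
F=[];M=[]
for i in range(6):
    snapshot('top');s=manip.get_state();F.append(s['force']);M.append(s['wrist_torque'])
print('F',np.mean(F,0).round(2),'M',np.mean(M,0).round(3),'width',s['grip_width'],'t',s['t'])
E
python3 tilt.py
```

```text
tip-up tilt deg -0.74 ridge z at TCP 0.0601 TCP [ 0.5894 -0.2886  0.0558] [0.0598 0.0598 0.0598 0.0596 0.0596 0.0595 0.0596 0.0594 0.0592 0.0592
 0.0593]
axis x at TCP y 0.5889 end t max 0.0734
F [-0.27  0.42 -9.16] M [-0.184 -0.007 -0.007] width 0.02217353328181714 t 7.45
```

```bash
python3 -m handwheel '[0,0,2.5,0,0,0,1, 0,0,2.5,0,0,0,1, 0,0,1.5,0,0,0,1, 0,0,1.2,0,0,0,1, 0,0,0,0,0,0,1, 0,0,0,0,0,0,0, 0,0,0,0,0,0,0, 0,0,0,0,0,0,0, 0,0,0,0,0,0,0]'
python3 -m handwheel '[7,0,0,0,0,0,0, 7,0,0,0,0,0,0, 7,0,0,0,0,0,0, 0,0,0,0,0,0,1, 0,0,0,0,0,0,1, 0,0,0,0,0,0,1, 0,0,0,0,0,0,1, 0,0,0,0,0,0,1, 0,0,0,0,0,0,1]' 110
python3 -m handwheel '[0,0,-3,0,0,0,1, 0,0,-3,0,0,0,1, 0,0,-3,0,0,0,1, 0,0,0,0,0,0,1, 0,0,0,0,0,0,1, 0,0,0,0,0,0,1, 0,0,0,0,0,0,1]'
python3 tilt.py
```

```text
t: 8.35
position: [0.5902, -0.2889, 0.0489]
eef_rot: [179.9, 0.0, 93.4]
force: [-0.0, 0.8, 0.9]
grip_width: 0.0431
t: 9.25
position: [0.5875, -0.2659, 0.0483]
eef_rot: [-179.9, -0.2, 93.4]
force: [-2.9, 4.4, 6.1]
grip_width: 0.022
t: 9.95
position: [0.588, -0.2675, 0.0569]
eef_rot: [-180.0, -0.0, 93.4]
force: [0.3, 0.2, -8.9]
grip_width: 0.0221
tip-up tilt deg -0.54 ridge z at TCP 0.0608 TCP [ 0.588  -0.2675  0.0569] [0.0605 0.0605 0.0605 0.0606 0.0605 0.0605 0.0605 0.0601 0.06   0.0602
 0.0602]
axis x at TCP y 0.5886 end t max 0.0734
F [-0.12  0.02 -9.31] M [ 0.021 -0.01  -0.002] width 0.022084600075014997 t 10.3
```

Balanced: the moment is about 0 and the bolt is level. Now I'll lift it higher and carry it over.

```bash
python3 -m handwheel '[0,0,-8,0,0,0,1, 0,0,-16,0,0,0,1, 0,0,-20,0,0,0,1, 0,0,-22,0,0,0,1, 0,0,-22,0,0,0,1, 0,0,-22,0,0,0,1, 0,0,-18,0,0,0,1, 0,0,-11,0,0,0,1, 0,0,-4,0,0,0,1]'
python3 -m handwheel '[8,-1,0,0,0,0,1, 16,-2,0,0,0,0,1, 24,-3,0,0,0,0,1, 27,-3,0,0,0,0,1, 27,-3,0,0,0,0,1, 27,-3,0,0,0,0,1, 27,-3,0,0,0,0,1, 27,-3,0,0,0,0,1, 27,-3,0,0,0,0,1, 27,-3,0,0,0,0,1]'
python3 -m handwheel '[27,-3,0,0,0,0,1, 27,-3,0,0,0,0,1, 27,-3,0,0,0,0,1, 27,-3,0,0,0,0,1, 27,-3,0,0,0,0,1, 27,-3,0,0,0,0,1, 27,-3,0,0,0,0,1, 24,-3,0,0,0,0,1, 16,-2,0,0,0,0,1, 8,-1,0,0,0,0,1]'
python3 -m handwheel '[8,-1,0,0,0,1.5,1, 0,0,0,0,0,2.2,1, 0,0,0,0,0,2.2,1, 0,0,0,0,0,1.9,1, 0,0,0,0,0,0,1, 0,0,0,0,0,0,1, 0,0,0,0,0,0,1]'
python3 tilt.py
```

```text
t: 11.2
position: [0.5887, -0.268, 0.2023]
eef_rot: [179.8, 0.1, 93.4]
force: [0.4, -0.3, -8.8]
grip_width: 0.0221
t: 12.2
position: [0.5457, -0.0296, 0.1993]
eef_rot: [-179.9, -0.1, 93.5]
force: [-0.6, 0.8, -8.8]
grip_width: 0.0216
t: 13.2
position: [0.504, 0.2061, 0.1993]
eef_rot: [-179.8, -0.1, 93.6]
force: [0.1, -0.7, -8.8]
grip_width: 0.022
t: 13.9
position: [0.5051, 0.2101, 0.2001]
eef_rot: [180.0, -0.0, 85.5]
force: [0.0, -0.1, -9.5]
grip_width: 0.0221
tip-up tilt deg -0.41 ridge z at TCP 0.204 TCP [0.5051 0.2101 0.2001] [0.2036 0.2039 0.2038 0.2039 0.2037 0.2038 0.2038 0.2035 0.2036 0.2035
 0.2034]
axis x at TCP y 0.5067 end t max 0.0736
F [ 0.19 -0.17 -8.97] M [ 0.024 -0.007 -0.   ] width 0.022285986943064506 t 14.25
```

View pics/tilt.png

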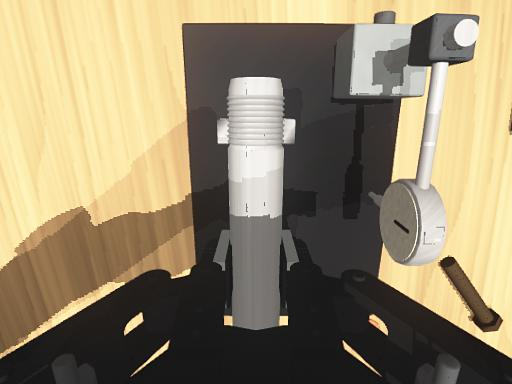

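Level and aligned over the far vee, visible on both sides of the tip at (255,130). I'll check the lengthwise position from both ends before lowering.

```bash
cat > ends.py <<'E'
from h import *
import sys
zc=float(sys.argv[1])
o=np.array([.5401,.1985]);a=np.radians(85.6);ex=np.array([np.cos(a),np.sin(a)]);ey=np.array([-ex[1],ex[0]])
for n in('wrist','top','scene'):
    c=camera_model(n);im,W=cloud(n,c=c);A=W.reshape(-1,3);A=A[~np.isnan(A).any(1)]
    px=(A[:,:2]-o)@ex*1e3;py=(A[:,:2]-o)@ey*1e3
    k=(abs(py-35)<16)&(abs(A[:,2]-zc)<.03)&(A[:,2]>zc-.02)
    print(n,k.sum(),'px range',np.percentile(px[k],[0,.5,99.5,100]).round(1))
    h=k&(A[:,2]>zc+.0165)&(px<-40);
    if h.sum():print('  head px',np.percentile(px[h],[1,50,99]).round(1),'zmax',A[h,2].max().round(4))
    if n!='wrist':cv2.imwrite(f'pics/e_{n}.png',im[...,::-1])
s=manip.get_state();d=s['position'][:2]-o;print('TCP px,py',(d@ex*1e3).round(1),(d@ey*1e3).round(1))
E
python3 ends.py 0.1915
```

```text
wrist 14778 px range [-29.6 -21.5  90.3  91. ]
top 443 px range [-111.2 -111.     6.2    8.1]
  head px [-110.7 -100.1  -81.9] zmax 0.221
scene 344 px range [-113.2 -112.6 1055.4 1056.7]
  head px [-109.7  -98.4  -87. ] zmax 0.2184
TCP px,py 9.1 35.9
```

```bash
python3 -m handwheel '[0,0.5,6,0,0,0,1, 0,0,12,0,0,0,1, 0,0,16,0,0,0,1, 0,0,16,0,0,0,1, 0,0,16,0,0,0,1, 0,0,13,0,0,0,1, 0,0,8,0,0,0,1, 0,0,4,0,0,0,1, 0,0,2,0,0,0,1, 0,0,0,0,0,0,1]'; python3 -m handwheel '[0,0,1.5,0,0,0,1,0,0,1.5,0,0,0,1, 0,0,0,0,0,0,1]'; python3 ends.py 0.095;python3 tilt.py
```

```text
t: 15.4
position: [0.5058, 0.2104, 0.1072]
eef_rot: [180.0, -0.0, 85.6]
force: [0.1, 0.1, -9.1]
grip_width: 0.0226
t: 15.7
position: [0.5055, 0.2104, 0.1042]
eef_rot: [180.0, -0.0, 85.6]
force: [-0.2, 0.6, -9.0]
grip_width: 0.022
wrist 15255 px range [-27.8 -21.4  90.4  91.1]
top 381 px range [-111.2 -111.1    4.5    5.7]
  head px [-110.9  -99.3  -44.8] zmax 0.1249
scene 319 px range [-113.4 -110.6 1058.4 1061.9]
  head px [-110.1 -100.9  -89.6] zmax 0.1216
TCP px,py 9.2 35.3
tip-up tilt deg -0.71 ridge z at TCP 0.1083 TCP [0.5056 0.2103 0.1042] [0.1079 0.1079 0.1079 0.1079 0.1081 0.1079 0.1079 0.1073 0.1075 0.1075
 0.1075]
axis x at TCP y 0.5072 end t max 0.0736
F [-0.19  0.06 -9.26] M [ 0.052 -0.004 -0.008] width 0.021921463972730454 t 16.2
```

```bash
python3 -m handwheel '[0,0,1.5,0,0,0,1, 0,0,1.5,0,0,0,1, 0,0,1,0,0,0,1, 0,0,1,0,0,0,1, 0,0,1,0,0,0,1, 0,0,0,0,0,0,1]'; python3 -m handwheel '[0,0,0.7,0,0,0,1, 0,0,0,0,0,0,1]'; python3 -m handwheel '[0,0,0.7,0,0,0,1, 0,0,0,0,0,0,1]'
```

```text
t: 16.8
position: [0.5054, 0.2103, 0.0979]
eef_rot: [-180.0, 0.0, 85.6]
force: [-0.3, 0.0, -9.2]
grip_width: 0.0221
t: 17.0
position: [0.5055, 0.2103, 0.0973]
eef_rot: [-180.0, -0.0, 85.6]
force: [-0.4, -0.4, -9.5]
grip_width: 0.0223
t: 17.2
position: [0.5055, 0.2103, 0.0967]
eef_rot: [-180.0, -0.0, 85.6]
force: [-0.4, -0.6, -9.3]
grip_width: 0.0219
```

```bash
python3 -m handwheel '[0,0,0.5,0,0,0,1, 0,0,0,0,0,0,1]'; python3 -m handwheel '[0,0,0.5,0,0,0,1, 0,0,0,0,0,0,1]'; python3 -m handwheel '[0,0,0.5,0,0,0,1, 0,0,0,0,0,0,1]'
```

```text
t: 17.4
position: [0.5054, 0.2104, 0.0962]
eef_rot: [-180.0, -0.0, 85.6]
force: [-0.0, 0.5, -9.0]
grip_width: 0.0218
t: 17.6
position: [0.5053, 0.2103, 0.0961]
eef_rot: [-180.0, -0.0, 85.5]
force: [-1.3, -0.0, -2.9]
grip_width: 0.0216
t: 17.8
position: [0.5053, 0.2104, 0.096]
eef_rot: [-180.0, -0.0, 85.6]
force: [-3.7, 0.6, 4.8]
grip_width: 0.022
```

```bash
python3 -m handwheel '[0,0,0,0,0,0,0.3, 0,0,0,0,0,0,0.3, 0,0,0,0,0,0,0.3, 0,0,0,0,0,0,0.3]' 35; python3 ends.py 0.088; python3 tilt.py; python3 -m handwheel '[0,0,0,0,0,0,1, 0,0,0,0,0,0,1, 0,0,0,0,0,0,1, 0,0,0,0,0,0,1, 0,0,0,0,0,0,1]' 35
```

```text
t: 18.2
position: [0.506, 0.2104, 0.0953]
eef_rot: [179.9, -0.0, 85.6]
force: [-0.1, 0.2, -0.2]
grip_width: 0.0299
wrist 14931 px range [-24.9 -20.6  90.3  90.9]
top 376 px range [-111.3 -111.2    5.4    7. ]
  head px [-110.4 -101.   -86.7] zmax 0.1169
scene 292 px range [-111.7 -111.4 1054.9 1056.1]
  head px [-109.6  -98.7  -87.4] zmax 0.1146
TCP px,py 9.1 35.2
tip-up tilt deg -0.63 ridge z at TCP 0.1001 TCP [0.5057 0.2103 0.0952] [0.0997 0.0997 0.0998 0.0998 0.0997 0.0998 0.0997 0.0994 0.0993 0.0993
 0.0993]
axis x at TCP y 0.507 end t max 0.0736
F [ 0.04  0.01 -0.1 ] M [0.01  0.033 0.002] width 0.030068373516822684 t 18.7
t: 19.2
position: [0.5053, 0.2103, 0.0953]
eef_rot: [-180.0, -0.0, 85.6]
force: [-0.8, 0.7, 4.2]
grip_width: 0.0239
```

Resting in both vees: the ridge is at 100 mm and the wrist reads about 0 N with the jaws slack. Now I'll slide towards the block.

```bash
python3 -m handwheel '[1,0,0,0,0,0,1, 1.5,0,0,0,0,0,1, 1.5,0,0,0,0,0,1, 1.5,0,0,0,0,0,1, 1.5,0,0,0,0,0,1, 1,0,0,0,0,0,1, 0,0,0,0,0,0,1]'; python3 -m handwheel '[1,0,0,0,0,0,1, 1,0,0,0,0,0,1, 0,0,0,0,0,0,1]';python3 -m handwheel '[1,0,0,0,0,0,1, 0,0,0,0,0,0,1]';python3 ends.py .088
```

```text
t: 19.9
position: [0.5057, 0.2158, 0.0953]
eef_rot: [-179.9, 0.2, 85.5]
force: [-2.3, -6.3, 6.4]
grip_width: 0.024
t: 20.2
position: [0.5059, 0.2177, 0.0953]
eef_rot: [-179.9, 0.2, 85.5]
force: [-2.1, -6.1, 6.1]
grip_width: 0.024
t: 20.4
position: [0.506, 0.2186, 0.0953]
eef_rot: [-179.9, 0.2, 85.5]
force: [-2.0, -5.2, 6.7]
grip_width: 0.0241
wrist 15653 px range [-20.6 -12.6  98.5  99.2]
top 377 px range [-103.5 -103.    12.7   14.5]
  head px [-102.4  -91.3  -79.5] zmax 0.1171
scene 314 px range [-104.7 -103.9 1057.4 1064. ]
  head px [-102.4  -91.8  -81.3] zmax 0.1147
TCP px,py 17.4 35.6
```

```bash
for i in 1; do python3 -m handwheel '[1,0,0,0,0,0,1, 1,0,0,0,0,0,1, 0,0,0,0,0,0,1]'; python3 -m handwheel '[1,0,0,0,0,0,1, 0,0,0,0,0,0,1]';python3 -m handwheel '[1,0,0,0,0,0,1, 0,0,0,0,0,0,1]';python3 -m handwheel '[1,0,0,0,0,0,1, 0,0,0,0,0,0,1]'; done; python3 ends.py .088
```

```text
t: 20.85
position: [0.5061, 0.2206, 0.0953]
eef_rot: [-179.9, 0.2, 85.5]
force: [-2.2, -5.0, 6.2]
grip_width: 0.0237
t: 21.05
position: [0.5062, 0.2216, 0.0953]
eef_rot: [-179.9, 0.2, 85.5]
force: [-1.9, -5.7, 5.6]
grip_width: 0.0239
t: 21.25
position: [0.5063, 0.2225, 0.0953]
eef_rot: [-179.9, 0.2, 85.5]
force: [-1.8, -5.9, 5.9]
grip_width: 0.0236
t: 21.45
position: [0.5062, 0.2225, 0.0953]
eef_rot: [-179.9, 0.3, 85.4]
force: [-2.6, -6.7, 7.1]
grip_width: 0.024
wrist 15644 px range [-16.9  -8.8 102.4 103.1]
top 376 px range [-99.1 -99.   17.8  19.6]
  head px [-98.3 -87.1 -70.8] zmax 0.1173
scene 304 px range [-100.4 -100.  1054.7 1054.8]
  head px [-98.9 -91.4 -76. ] zmax 0.1178
TCP px,py 21.3 35.6
```

```bash
python3 -m handwheel '[1,0,0,0,0,0,1, 0,0,0,0,0,0,1]';python3 -m handwheel '[1.5,0,0,0,0,0,1, 0,0,0,0,0,0,1, 0,0,0,0,0,0,1]'; python3 ends.py .088
```

```text
t: 21.8
position: [0.5063, 0.2225, 0.0953]
eef_rot: [-179.9, 0.4, 85.4]
force: [-2.6, -9.6, 7.8]
grip_width: 0.0237
t: 22.1
position: [0.5063, 0.2225, 0.0952]
eef_rot: [-179.9, 0.5, 85.3]
force: [-2.3, -12.4, 7.5]
grip_width: 0.0241
wrist 15661 px range [-14.9  -8.7 102.4 103.1]
top 380 px range [-99.3 -99.1  17.7  19.2]
  head px [-98.7 -87.5 -65.2] zmax 0.1155
scene 302 px range [ -99.3  -99.  1057.8 1062.1]
  head px [-98.9 -88.1 -75.8] zmax 0.1152
TCP px,py 21.4 35.6
```

Butted: the bolt and TCP stopped while the axial force rose from 5 to 12 N. I'll relax the push, open and withdraw upwards.

```bash
python3 -m handwheel '[-1.5,0,0,0,0,0,1, 0,0,0,0,0,0,1, 0,0,0,0,0,0,0.3, 0,0,0,0,0,0,0, 0,0,0,0,0,0,-0.5, 0,0,0,0,0,0,-0.5, 0,0,0,0,0,0,-0.5, 0,0,0,0,0,0,-0.5]'; python3 -m handwheel '[0,0,-5,0,0,0,-0.5, 0,0,-10,0,0,0,-0.5, 0,0,-20,0,0,0,-0.5, 0,0,-30,0,0,0,-0.5, 0,0,-30,0,0,0,-0.5, 0,0,-30,0,0,0,-0.5, -20,0,-20,0,0,0,-0.5, -30,0,0,0,0,0,-0.5, -30,0,0,0,0,0,-0.5, 0,0,0,0,0,0,-0.5]'; python3 -m handwheel '[-35,0,0,0,0,0,-0.5, -35,0,0,0,0,0,-0.5, -35,0,0,0,0,0,-0.5, 0,0,0,0,0,0,-0.5, 0,0,0,0,0,0,-0.5]';  python3 ends.py .088; python3 - <<'E'
from h import *
im,d=snapshot('wrist');cv2.imwrite('pics/fin.png',im[...,::-1])
E
```

```text
t: 23.05
position: [0.5068, 0.2275, 0.0952]
eef_rot: [180.0, -0.0, 85.6]
force: [-0.6, 1.0, -0.3]
grip_width: 0.064
t: 24.05
position: [0.5004, 0.1421, 0.2416]
eef_rot: [179.9, 0.1, 85.1]
force: [-0.2, 0.3, -0.3]
grip_width: 0.0643
t: 24.55
position: [0.4927, 0.0425, 0.2408]
eef_rot: [180.0, -0.0, 85.5]
force: [0.2, 0.5, -0.4]
grip_width: 0.0641
wrist 3988 px range [-99.8 -99.6  -3.6  -1.5]
  head px [-99.6 -88.2 -77.8] zmax 0.1153
top 94 px range [ 65.4  66.3 104.8 105.2]
scene 370 px range [-101.4  -99.4 1058.3 1060.7]
  head px [-98.4 -88.4 -76.8] zmax 0.1175
TCP px,py -157.1 35.4
```

View pics/fin.png

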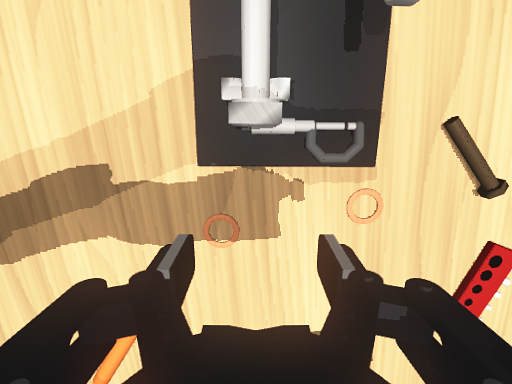

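The head at (255,112) stands against the near vee at (255,88), with the micrometer beneath and beyond it. I'll check that the micrometer hasn't moved, then hand in.

```bash
python3 - <<'E'
from h import *
o=np.array([.5401,.1985]);a=np.radians(85.6);ex=np.array([np.cos(a),np.sin(a)]);ey=np.array([-ex[1],ex[0]])
im,W=cloud('wrist',c=camera_model('wrist'));A=W.reshape(-1,3);A=A[~np.isnan(A).any(1)]
px=(A[:,:2]-o)@ex*1e3;py=(A[:,:2]-o)@ey*1e3
for lo in(-80,-60,-40,-20,-10,0):
    k=(px>-150)&(px<-80)&(A[:,2]>.044)&(py>=lo)&(py<lo+10);print(lo,px[k].min().round(1),px[k].max().round(1))
print(manip.get_state()['t'],manip.sign_off())
E
```

```text
-80 -134.1 -97.2
-60 -140.9 -99.4
-40 -147.1 -99.5
-20 -150.0 -96.6
-10 -150.0 -93.7
0 -150.0 -93.7
the job is handed in; nothing more can be done
24.8 None
```

The hub bolt is lying in both vee-blocks with its head at the end away from the indicator stand and hard against the near block. I handed the job in at 24.8 s.

- **Balancing:** On the first small lift, gripped 76 mm from the bearing face, the tip dipped and the moment was −0.18 N m. I set the bolt back, moved the grip 21 mm towards the tip and lifted again. It then hung level with a moment of about 0.02 N m, so I carried it over.
- **Placing:** I lowered it until the wrist took no load, let it settle with the jaws slack, then slid it 12 mm along with a light grip. It stopped at the block while the push rose from 5 to 12 N.
- **Last checks:** The head ends 99–100 mm from the plate's centre, as expected when it butts against the block at 77 mm. With the jaws slack before the slide, the top of the shank was at 100 mm, which is the seated height. The gripper is clear and touching nothing.
- **Disagreements:** The micrometer lies across the plate, with its thimble under the bolt's head, not wholly behind the vee-blocks as described. The head clears it by about 4 mm by measurement. Its inner edge was within about 1 mm of where it started. The outer-edge readings on the last few strips hit the limit of the measured region, so they show nothing. The depth-based tilt read about 0.6° tip-down even when seated, which I took as camera bias.

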